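Relay the tasting table: red on the coaster, white in the cooler, candle on its saucer

ROBOT

A 6-joint arm with a two-finger parallel gripper is mounted at the origin on a cart in front of the work surface, level with it; the furniture and walls round the work are solid. World frame = base frame: x ahead of the robot, y to its left, z up, the work surface at z = 0. Lengths are in m, angles in rad, forces in N, time in s.
With the tool pointing down it reaches from about 0.25 to 0.775 m from the base axis. Payload 4 kg.
Tool frame: the origin (TCP) lies midway between the tips of the shut fingers; the grasp point (between the pads) lies 19 mm behind it (robot.hold_point_z is the distance from the TCP to the grasp point, in m); z points along the fingers, y is the line along which they close (so a half turn about z gives the same grasp; the last joint's range is limited). The gripper opens to 94 mm and grips with 3 to 60 N. Pads are 16 mm wide; open, the fingers measure 119 mm over their backs; the gripper's body (75 mm by 177 mm) begins 78 mm behind the grasp point.
Start: joints at [-1.445, 0.087, 1.371, -0, 1.684, -0.103], TCP at [0.125, -0.536, 0.206] pointing down, gripper open.
Joint ranges: [-3.1, 3.1], [-0.76, 2.03], [0.27, 2.55], [-1.08, 4.22], [0.17, 2.65], [-2.57, 2.57]. Speed limits (rad/s): [2.79, 2.79, 3.14, 3.14, 3.14, 3.14].

INTERFACE

Orientations are given as [roll, pitch, yaw] about the fixed x, y, z axes, in that order (R = Rz(yaw) Ry(pitch) Rx(roll)).
In Python, from bench import readout, imaging, robot gives the robot as it stands.
- The arm moves only by the tool carry_out, never from a script. Its argument "motion" is text: rows parted by semicolons, each of 7 numbers parted by spaces: the shift along the tool's x, y, z each as a share of 200 mm, from -1 to 1, then the turn, a rotation vector about the tool's x, y, z each as a share of 120 degrees, from -1 to 1, then the opening, from 0 (shut) to 1 (fully open). A call has 1 to 12 rows; each row shifts and turns the commanded pose from where the row before left it, along the tool's axes as they then stand; what a row does not reach is not made up. A row lasts 1/8 s, in which the tool goes at most 62.5 mm and 10.7 degrees, less where a joint would pass 70% of its speed; a pose out of reach is approached as far as the arm can. A call with a number of a shift or a turn outside -1 to 1 is refused whole. A call with a gripper value outside its range is refused whole. The fingers move at their own pace and stop on an object; the grip force is fixed at half the most. Time passes only in rows, so rows that do not move let the fingers close. It gives the time, the measured TCP pose, the force, the opening and the grip force at its end, in the units of the state.
- readout.get_obs(): the state, without advancing time (a new reading comes with each control period).
- imaging.snapshot(name): name is "scene" or "top"; returns a dict with "pixels" (480x640x3 uint8, red, green, blue), "fx", "fy", "cx", "cy" (pixels), "R" (3x3) and "t" (3): a world point X has camera coordinates R X + t. Camera axes: x right, y down, z forward; pixel columns grow to the right and rows downward; lengths in m; the calibration is good to about 2 mm. A picture is of the moment at which its call begins. There is no depth.
- robot.close_job(): hands the job in; it is judged then, once.
The state is a dict: "time": time; "joint_positions": joint angles; "qvel": joint speeds; "joint_torque": joint torques, N m; "tool_pos": TCP position; "ee_rot": TCP orientation; "wrist_force": force on the tool from outside, world axes, zero at the start; "wrist_torque": the same for the moment, N m; "width": finger opening in m; "finger_force": force on a finger pad.
Only numpy, scipy, OpenCV 4.12 (cv2) and the standard library are available. Lean on these libraries where they do the work, as an engineer would, in place of code of your own. Each camera call takes 0.05 s, during which the arm holds its last target. There are 200 camera calls.

TASK

The tasting table has been laid wrongly: the red half bottle is standing in the terracotta cooler, the candle on the bottle coaster and the re-corked white half bottle on the candle's saucer. Put them right, so that the red stands inside the coaster, the white inside the cooler and the candle in the middle of the saucer; the empty cork mat is there to park something on meanwhile. Keep the bottles upright, set them down rather than drop them, and leave the poured glass of wine standing where it is.

Things in the scene. Friction and masses are not known exactly. Their poses are not given: they have to be found in the camera images.
- red_bottle: Sealed half bottle of red wine, dark, capsule over its mouth; 241 mm tall, body 59 mm across to 140 mm, shoulders, neck 27 mm across from 190 to 240 mm above its foot (grip it there from above). 0.7 kg. In the cooler at the start, at the front of the table like all listed things (bottles at the back are not meant). Origin: centre of its foot, z up; any yaw.
- white_bottle: Opened half bottle of white wine, pale clear glass, its cork standing out of the mouth; 268 mm tall with the cork, body 59 mm across to 140 mm, shoulders, neck 27 mm across from 190 to 240 mm above its foot (grip it there from above), cork 20 mm across above that. 0.4 kg. On the saucer at the start. Origin: centre of its foot, z up; any yaw.
- candle: Unlit white pillar candle with runs of wax, 66 mm tall, round, 57 mm across to grip in any direction (thin runs of wax make it look up to 62 mm along its x axis). 0.1 kg. Stands on the coaster at the start (another candle on a saucer, far back behind the large bottles, is not meant). Origin: centre of its foot, z up; any yaw.
- wine_cooler: Low round terracotta wine cooler with a thicker rim, fixed to the table: 85 mm high, 106 mm across at the rim, straight inside, about 80 mm across; the inner floor is 8 mm above its foot. Origin: centre of its foot on the table, z up. The white bottle belongs in it.
- bottle_coaster: Turned dark-wood bottle coaster, a round dish fixed to the table: 96 mm across, rim 16 mm high, inside about 82 mm across, inner floor 5 mm above its foot. Origin: centre of its foot on the table, z up. The red bottle belongs in it.
- saucer: Flat terracotta saucer, fixed to the table, 120 mm across, thin rim 14 mm high, standing surface 4 mm above its foot. Origin: centre of its foot on the table, z up. The candle belongs on its middle.
- cork_mat: Plain round cork mat, fixed to the table, 110 mm across, 6 mm thick, empty at the start: a clear place to park one thing. Origin: centre of its underside on the table, z up. Nothing need be left on it.
- poured_glass: Stemmed glass with red wine in it, 88 mm across, 235 mm tall, loose, at the left behind the places; to be left alone. Between the four places lie only low things (corks, a foil cutter, a drip ring, under 25 mm high); all other tall things stand at the back and outer sides of the table. Origin: centre of its foot, z up.
Mind the look-alikes: they are no part of the job. Of the things that look like the wine_cooler, the largest one is meant.

How it is judged:
At the end, for the whole second after the job is handed in: Red on the coaster's inner floor, white on the cooler's inner floor, candle on the saucer: each centre within 15 mm of its place's centre, down within 4 mm, upright within 0.08 rad, released and at rest; the poured glass still stands (horizontal distance between red_bottle and bottle_coaster below 0.015 m and z of red_bottle in the frame of bottle_coaster between 0.001 and 0.009 m and angle between each of red_bottle, white_bottle, candle's own z axis and vertical below 0.08 rad and linear speed of each of red_bottle, white_bottle, candle below 0.02 m/s and angular speed of each of red_bottle, white_bottle, candle below 0.1 rad/s and horizontal distance between white_bottle and wine_cooler below 0.015 m and z of white_bottle in the frame of wine_cooler between 0.004 and 0.012 m and horizontal distance between candle and saucer below 0.015 m and z of candle in the frame of saucer between 0 and 0.008 m and angle between poured_glass's own z axis and vertical below 0.1 rad); the robot touches nothing.
It fails at once if a bottle was tipped over (more than 0.6 rad from upright) (angle between any of red_bottle, white_bottle's own z axis and vertical above 0.6 rad).
It fails at once if a bottle was dropped (falling faster than 0.6 m/s, about 3 cm or more, out of the fingers) ((linear speed of red_bottle above 0.6 m/s and contact force between red_bottle and the fingers below 0.1 N) or (linear speed of white_bottle above 0.6 m/s and contact force between white_bottle and the fingers below 0.1 N)).
It fails at once if the poured glass was knocked (moved more than 30 mm or tipped) (distance of poured_glass from where it was at the start of the episode above 0.03 m or angle between poured_glass's own z axis and vertical above 0.3 rad).
It also fails if it takes over 112 s, if anything falls off the work surface, if the arm or the gripper's body presses on something with over 40 N, if the wrist force passes 120 N, or if a joint passes its speed limit or range.

## Working session

There is one attempt and no reset: what is moved stays moved. The work goes in short steps, Python scripts to look and compute and a tool call to move; the robot and the scene stay as the last step left them, time stands still between calls to the robot, and variables do not carry over. Pictures are saved under pics/ and viewed, at most 14 in all, crops included, and the job is handed in when it is done.

Besides the shell and the picture viewer there is one more tool, called after "Call:" as name(argument=value, ...) on one line, values as JSON. carry_out: Moves the arm, as the interface text tells. Its arguments: {"type":"object","properties":{"motion":{"type":"string"}},"required":["motion"]}

```bash
mkdir -p pics; cat > h.py <<'E'
import numpy as np,cv2
from bench import readout,imaging,robot
def snap(n,f):
    s=imaging.snapshot(n); cv2.imwrite(f,s["pixels"][...,::-1]); return s
def ray(s,u,v,z):
    R=np.array(s["R"]);t=np.array(s["t"]);c=-R.T@t
    d=R.T@np.array([(u-s["cx"])/s["fx"],(v-s["cy"])/s["fy"],1]); return c+d*(z-c[2])/d[2]
def proj(s,X):
    p=np.array(s["R"])@np.array(X)+np.array(s["t"]); return s["fx"]*p[0]/p[2]+s["cx"],s["fy"]*p[1]/p[2]+s["cy"]
E
python3 - <<'E'
from h import *
for n in("scene","top"):
    s=snap(n,f"pics/{n}0.png"); print(n,s["fx"],s["cx"],s["cy"],-np.array(s["R"]).T@s["t"],np.array(s["R"]).round(3).tolist())
print(readout.get_obs())
E
```

```text
scene 493.60450354225196 324.5301263055204 238.26114585398216 [0.24902738 0.60663687 0.75519543] [[-0.871, -0.491, 0.011], [-0.358, 0.62, -0.698], [0.336, -0.612, -0.716]]
top 459.7195887175952 314.76133597746104 228.8946902313233 [0.50198798 0.02695571 0.91178945] [[-0.027, -1.0, 0.005], [-0.997, 0.026, -0.066], [0.066, -0.007, -0.998]]
{'time': 0.1, 'joint_positions': array([-1.44508455e+00,  8.78777040e-02,  1.37208147e+00, -1.60330795e-06,
        1.68358778e+00, -1.03119776e-01]), 'qvel': array([ 3.44606428e-07, -1.36148455e-03, -3.96805785e-03, -1.15646430e-03,
       -1.57996713e-04, -2.91538901e-04]), 'joint_torque': array([ 2.06506389e-03, -3.41252697e+01, -3.03302121e+01,  7.18994765e-02,
        3.03970731e-02, -1.05870599e-04]), 'tool_pos': array([ 0.12468509, -0.53518286,  0.20443405]), 'ee_rot': array([-3.13964858e+00, -1.99584315e-04,  2.28831178e-01]), 'wrist_force': array([ 0.42113157, -0.50346353,  0.22677862]), 'wrist_torque': array([ 0.00778752, -0.01275041, -0.04466305]), 'finger_force': 0.0, 'width': 0.09402240878489843}
```

View pics/scene0.png

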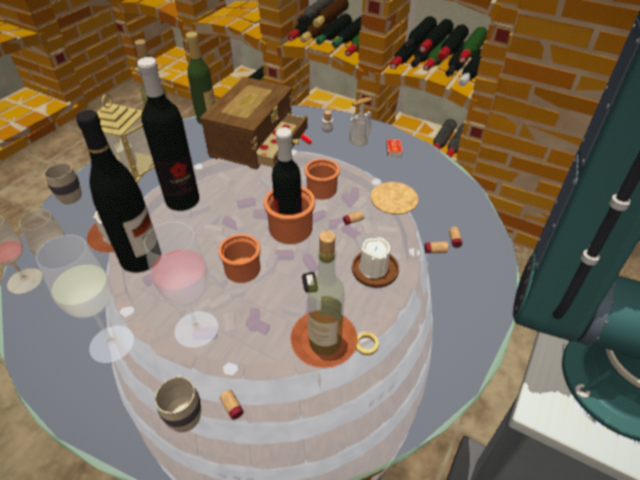

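View pics/top0.png

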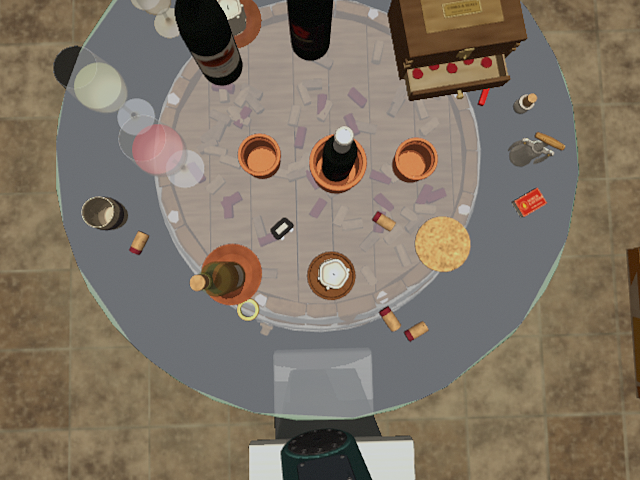

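The scene picture shows the red bottle in a terracotta pot at (290,213), the candle at (375,258), the white bottle on the saucer at (324,338) and the mat at (394,197). In the top view they are at (338,162), (331,275), (232,274) and (442,243).

Cooler candidates in the top view are the pots at (260,156), (338,162) and (416,160). The middle one is largest and holds the red bottle, so it is the one meant. An enlarged crop should confirm this.

```bash
python3 - <<'E'
from h import *
s=imaging.snapshot("top"); im=s["pixels"]; 
hsv=cv2.cvtColor(im,cv2.COLOR_RGB2HSV)
cv2.imwrite("pics/crop0.png",cv2.resize(im[120:320,180:480,::-1],None,fx=2.6,fy=2.6,interpolation=cv2.INTER_CUBIC))
def fit(name,c,r,lo,hi,z):
    m=cv2.inRange(hsv,lo,hi); k=np.zeros_like(m); cv2.circle(k,c,r,255,-1); m&=k
    m=cv2.morphologyEx(m,cv2.MORPH_OPEN,np.ones((3,3),np.uint8))
    cs,_=cv2.findContours(m,0,1); p=max(cs,key=cv2.contourArea)[:,0,:]
    h=cv2.convexHull(p)[:,0,:]
    W=np.array([ray(s,u,v,z)[:2] for u,v in h])
    (x,y),rr=cv2.minEnclosingCircle(W.astype(np.float32)*1000)
    A=np.c_[2*W,np.ones(len(W))]; q=np.linalg.lstsq(A,(W**2).sum(1),rcond=None)[0]
    print(name,len(h),"enc",x,y,rr,"lsq",q[:2]*1000,np.sqrt(q[2]+q[0]**2+q[1]**2)*1000)
T=((4,120,90),(13,255,255))
fit("cooler",(338,162),34,*T,.085)
fit("potL",(260,156),30,*T,.06); fit("potR",(416,160),30,*T,.06)
fit("saucer",(232,274),36,(4,110,60),(13,255,255),.014)
fit("mat",(442,243),34,(10,90,120),(25,255,255),.006)
fit("coaster",(331,275),30,(4,100,30),(18,255,170),.016)
fit("candle",(333,273),22,(0,0,150),(179,60,255),.066)
for p in [(331,275),(310,275),(350,290),(300,275),(442,243),(232,274),(260,260),(338,185)]: print(p,hsv[p[1],p[0]])
E
```

```text
cooler 29 enc 677.6354370117188 -23.097015380859375 52.65932083129883 lsq [677.63425864 -23.14212893] 52.17291562051423
potL 25 enc 700.6544799804688 122.73026275634766 40.68400192260742 lsq [701.02481706 122.31970662] 39.90044465522349
potR 28 enc 686.0462646484375 -172.1747589111328 40.23808288574219 lsq [ 686.13505073 -172.15429242] 39.824901887929244
saucer 29 enc 478.17266845703125 185.59288024902344 59.425743103027344 lsq [478.23410877 185.53325927] 58.79931556832204
mat 32 enc 526.4193115234375 -229.8748779296875 54.687721252441406 lsq [ 526.29525613 -229.81785523] 54.39768638046088
coaster 30 enc 470.35015869140625 -8.166481971740723 46.6386604309082 lsq [470.38358384  -8.08758871] 46.37513117082878
candle 19 enc 475.267333984375 -10.026674270629883 29.29017448425293 lsq [475.06310004 -10.2214474 ] 27.26519902479324
(331, 275) [102   6 214]
(310, 275) [ 13 173 124]
(350, 290) [ 11  91 134]
(300, 275) [ 14  40 164]
(442, 243) [ 18 124 209]
(232, 274) [ 17 150  68]
(260, 260) [ 17  31 162]
(338, 185) [ 10 174 160]
```

View pics/crop0.png

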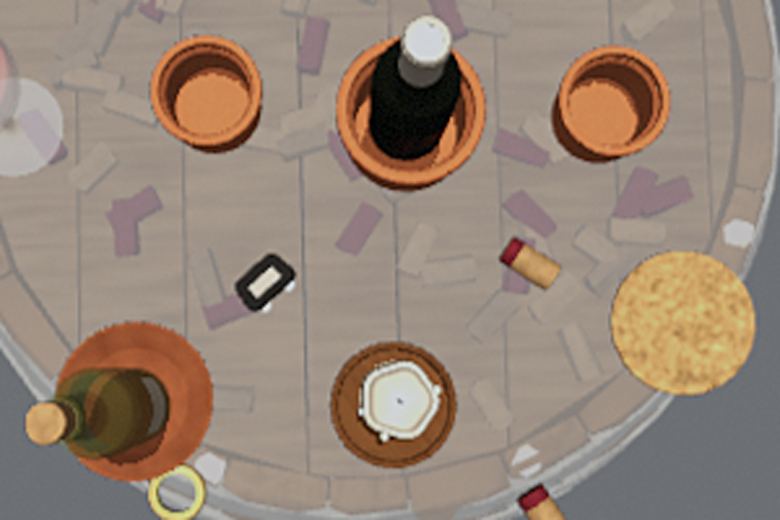

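The crop confirms it: the largest pot (rim radius 52 mm) holds the red bottle, and both side pots are smaller (radius 40 mm). Next I measure the bottle axes from the capsule and cork tops, and make the first approach to the candle.

```bash
python3 - <<'E'
from h import *
s=imaging.snapshot("top")
C=lambda u,v:(180+(u+.5)/2.6-.5,120+(v+.5)/2.6-.5)
print("red",ray(s,*C(427,40),.249),"white",ray(s,*C(46,422),.272))
c=imaging.snapshot("scene")
print("glass foot approx",ray(s,185,168,0))
print(proj(c,(*ray(s,*C(427,40),.249)[:2],.249)),proj(c,(*ray(s,*C(46,422),.272)[:2],.272)))
E
```

```text
red [ 0.68249348 -0.02394322  0.249     ] white [0.47512002 0.18679099 0.272     ]
glass foot approx [0.69143851 0.27726241 0.        ]
(np.float64(283.8098426305779), np.float64(132.04264242983862)) (np.float64(327.29303940031565), np.float64(235.6057630362149))
```

Call:
carry_out(motion="0.146 -0.219 0 0 0 0.055 1;0.146 -0.219 0 0 0 0.054 1;0.146 -0.219 0 0 0 0 1;0.146 -0.219 0 0 0 0 1;0.146 -0.219 0 0 0 0 1;0.146 -0.219 0 0 0 0 1;0.146 -0.219 0 0 0 0 1;0.146 -0.219 0 0 0 0 1;0.146 -0.219 0 0 0 0 1;0.146 -0.219 0 0 0 0 1;0.146 -0.219 0 0 0 0 1;0 0 0 0 0 0 1")

```text
time: 1.75
tool_pos: [0.4308, -0.0425, 0.2051]
ee_rot: [-3.141, 0.001, 0.007]
wrist_force: [0.6, -0.3, -0.2]
width: 0.0939
finger_force: 0.0
```

Call:
carry_out(motion="0.11 -0.08 0 0 0 0.003 1;0.11 -0.08 0 0 0 0 1;0 0 0.15 0 0 0 1;0 0 0.15 0 0 0 1;0 0 0.15 0 0 0 1;0 0 0.15 0 0 0 1;0 0 0.15 0 0 0 1;0 0 0.12 0 0 0 1;0 0 0 0 0 0 1;0 0 0 0 0 0 1")

```text
time: 3.0
tool_pos: [0.4745, -0.0141, 0.0325]
ee_rot: [3.141, -0.001, -0.007]
wrist_force: [-0.8, 0.1, -0.2]
width: 0.0941
finger_force: 0.0
```

Call:
carry_out(motion="0 -0.02 0 0 0 -0.003 1;0 0 0 0 0 0 0;0 0 0 0 0 0 0;0 0 0 0 0 0 0;0 0 0 0 0 0 0;0 0 0 0 0 0 0;0 0 0 0 0 0 0;0 0 0 0 0 0 0")

```text
time: 4.0
tool_pos: [0.474, -0.0096, 0.0315]
ee_rot: [3.141, -0.0, 0.0]
wrist_force: [0.3, -1.7, 0.8]
width: 0.0568
finger_force: 30.0
```

Call:
carry_out(motion="0 0 -0.13 0 0 0 0;0 0 -0.12 0 0 0 0;0.033 0.138 0 0 0 0 0;0.033 0.138 0 0 0 0 0;0.033 0.138 0 0 0 0 0;0.033 0.138 0 0 0 0 0;0.033 0.138 0 0 0 0 0;0.033 0.138 0 0 0 0 0;0.033 0.138 0 0 0 0 0;0.033 0.138 0 0 0 0 0;0 0 0.2 0 0 0 0;0 0 0 0 0 0 0")

```text
time: 5.5
tool_pos: [0.5238, -0.2285, 0.0372]
ee_rot: [-3.137, 0.008, -0.0]
wrist_force: [-0.5, -0.6, -1.6]
width: 0.0568
finger_force: 30.0
```

Call:
carry_out(motion="0 0 0.015 0 0 0 0;0 0 0.007 0 0 0 0;0 0 0 0 0 0 1;0 0 0 0 0 0 1;0 0 0 0 0 0 1;0 0 -0.1 0 0 0 1;0 0 -0.2 0 0 0 1;0 0 -0.2 0 0 0 1;0 0 -0.2 0 0 0 1;0 0 -0.2 0 0 0 1;0 0 -0.2 0 0 0 1;0 0 -0.2 0 0 0 1")

```text
time: 7.0
tool_pos: [0.5268, -0.23, 0.2986]
ee_rot: [3.141, -0.0, 0.001]
wrist_force: [0.0, -0.0, -0.9]
width: 0.0939
finger_force: 0.0
```

Call:
carry_out(motion="0.097 -0.129 0 0 0 0 1;0.097 -0.129 0 0 0 0 1;0.097 -0.129 0 0 0 0 1;0.097 -0.129 0 0 0 0 1;0.097 -0.129 0 0 0 0 1;0.097 -0.129 0 0 0 0 1;0.097 -0.129 0 0 0 0 1;0.097 -0.129 0 0 0 0 1;0 0 0 0 0 0 1;0 0 0 0 0 0 1")

```text
time: 8.25
tool_pos: [0.6817, -0.0242, 0.2971]
ee_rot: [3.141, 0.0, 0.0]
wrist_force: [-0.1, -0.3, -0.0]
width: 0.094
finger_force: 0.0
```

```bash
python3 - <<'E'
from h import *
o=readout.get_obs(); print(o["tool_pos"],o["joint_positions"].round(2))
a=snap("top","pics/t1.png");b=snap("scene","pics/s1.png")
i=np.hstack([a["pixels"][60:360,180:560],b["pixels"][60:360,200:580]]); cv2.imwrite("pics/v1.png",i[...,::-1])
E
```

```text
[ 0.68172796 -0.02418676  0.29705482] [-0.12  0.4   0.81 -0.    1.93  1.45]
```

View pics/v1.png

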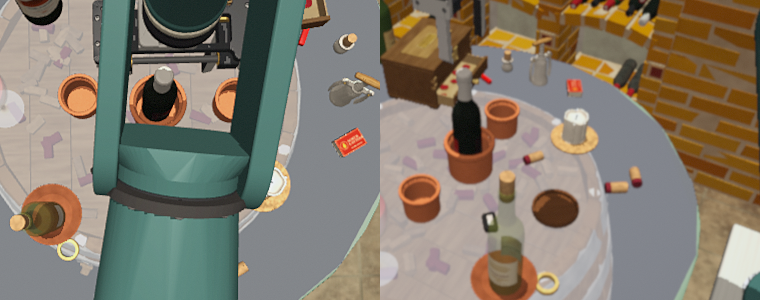

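The candle is standing on the mat (right half, 576,125). The gripper is over the red's capsule, so I go down and grip the neck.

Call:
carry_out(motion="0 0 0.11 0 0 0 1;0 0 0.12 0 0 0 1;0 0 0.12 0 0 0 1;0 0 0.1 0 0 0 1;0 0 0 0 0 0 1;0 0 0 0 0 0 0;0 0 0 0 0 0 0;0 0 0 0 0 0 0;0 0 0 0 0 0 0;0 0 0 0 0 0 0;0 0 0 0 0 0 0;0 0 0 0 0 0 0")

```text
time: 9.85
tool_pos: [0.682, -0.0237, 0.207]
ee_rot: [3.141, 0.0, 0.001]
wrist_force: [0.1, -0.4, 0.2]
width: 0.0272
finger_force: 0.3
```

Call:
carry_out(motion="0 0 0 0 0 0 0;0 0 0 0 0 0 0;0 0 -0.04 0 0 0 0;0 0 -0.08 0 0 0 0;0 0 -0.08 0 0 0 0;0 0 -0.08 0 0 0 0;0 0 -0.08 0 0 0 0;0 0 -0.08 0 0 0 0;0 0 -0.08 0 0 0 0;0 0 0 0 0 0 0;0 0 0 0 0 0 0")

```text
time: 11.22
tool_pos: [0.6819, -0.0236, 0.3107]
ee_rot: [-3.142, 0.001, 0.001]
wrist_force: [0.6, -0.0, -5.9]
width: 0.0266
finger_force: 30.0
```

```bash
python3 - <<'E'
from h import *
b=imaging.snapshot("scene")
cv2.imwrite("pics/v2.png",cv2.resize(b["pixels"][40:300,200:500,::-1],None,fx=2,fy=2))
E
```

```text
(no output)
```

View pics/v2.png

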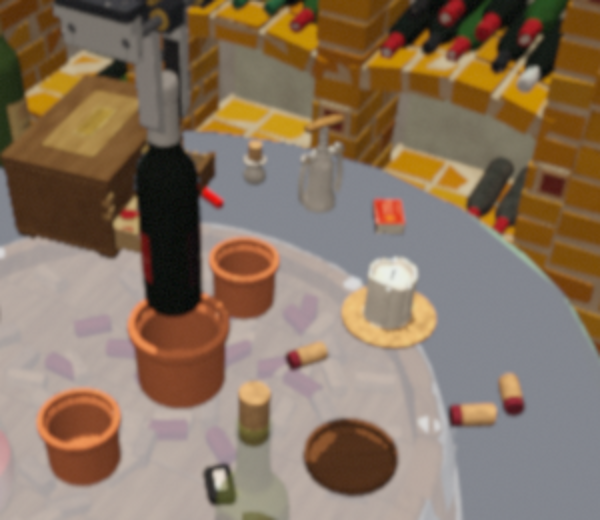

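Call:
carry_out(motion="-0.06 -0.008 0 0 0 0 0;-0.11 -0.008 0 0 0 0 0;-0.12 -0.008 0 0 0 0 0;-0.12 -0.008 0 0 0 0 0;-0.12 -0.008 0 0 0 0 0;-0.12 -0.008 0 0 0 0 0;-0.12 -0.008 0 0 0 0 0;-0.12 -0.008 0 0 0 0 0;-0.11 -0.008 0 0 0 0 0;-0.06 -0.006 0 0 0 0 0;0 0 0 0 0 0 0;0 0 0 0 0 0 0")

```text
time: 12.78
tool_pos: [0.4705, -0.0082, 0.3108]
ee_rot: [3.141, -0.0, 0.001]
wrist_force: [0.6, 0.0, -6.8]
width: 0.0265
finger_force: 30.0
```

Call:
carry_out(motion="0 0 0.06 0 0 0 0;0 0 0.08 0 0 0 0;0 0 0.08 0 0 0 0;0 0 0.08 0 0 0 0;0 0 0.08 0 0 0 0;0 0 0.07 0 0 0 0;0 0 0.04 0 0 0 0;0 0 0 0 0 0 0;0 0 0 0 0 0 0")

```text
time: 13.9
tool_pos: [0.4704, -0.0082, 0.2138]
ee_rot: [3.141, -0.002, 0.0]
wrist_force: [1.1, 0.5, -5.6]
width: 0.0267
finger_force: 30.0
```

```bash
python3 - <<'E'
from h import *
b=imaging.snapshot("scene")
cv2.imwrite("pics/v3.png",cv2.resize(b["pixels"][90:330,260:480,::-1],None,fx=2.5,fy=2.5))
E
```

```text
(no output)
```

View pics/v3.png

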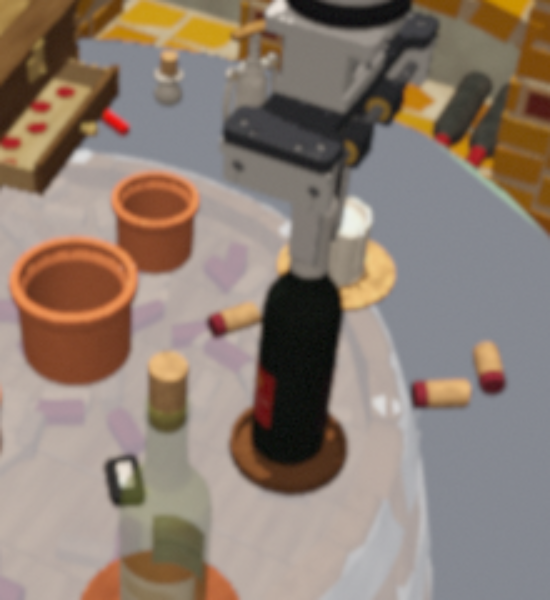

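The red bottle is inside the coaster rim, at about (290,455) in the crop, and still about 10 mm above the floor. I lower it in small steps until it touches.

Call:
carry_out(motion="0 0 0.02 0 0 0 0;0 0 0.015 0 0 0 0;0 0 0.01 0 0 0 0;0 0 0 0 0 0 0;0 0 0 0 0 0 0")

```text
time: 14.58
tool_pos: [0.47, -0.0081, 0.204]
ee_rot: [3.142, 0.0, 0.001]
wrist_force: [0.7, 0.6, -6.5]
width: 0.0262
finger_force: 30.0
```

Call:
carry_out(motion="0 0 0.004 0 0 0 0;0 0 0.004 0 0 0 0;0 0 0 0 0 0 0")

```text
time: 14.95
tool_pos: [0.4704, -0.0082, 0.2039]
ee_rot: [3.141, -0.002, 0.001]
wrist_force: [-1.2, -0.2, 2.3]
width: 0.0267
finger_force: 30.0
```

Contact is felt. I release, rise and cross to the white bottle.

Call:
carry_out(motion="0 0 0 0 0 0 1;0 0 0 0 0 0 1;0 0 0 0 0 0 1;0 0 0 0 0 0 1;0 0 -0.1 0 0 0 1;0 0 -0.15 0 0 0 1;0 0 -0.15 0 0 0 1;0 0 -0.15 0 0 0 1;0 0 0 0 0 0 1")

```text
time: 16.08
tool_pos: [0.4711, -0.0083, 0.315]
ee_rot: [3.141, -0.006, 0.0]
wrist_force: [-0.5, -0.1, -0.9]
width: 0.0943
finger_force: 0.0
```

Call:
carry_out(motion="0.003 -0.11 0 0 0 0 1;0.003 -0.11 0 0 0 0 1;0.003 -0.11 0 0 0 0 1;0.003 -0.11 0 0 0 0 1;0.003 -0.11 0 0 0 0 1;0.003 -0.11 0 0 0 0 1;0.003 -0.11 0 0 0 0 1;0.003 -0.11 0 0 0 0 1;0 -0.1 0 0 0 0 1;0 0 0 0 0 0 1;0 0 0 0 0 0 1")

```text
time: 17.45
tool_pos: [0.4745, 0.1873, 0.3114]
ee_rot: [3.141, 0.002, 0.0]
wrist_force: [0.7, 0.8, 0.3]
width: 0.0938
finger_force: 0.0
```

```bash
python3 - <<'E'
from h import *
b=imaging.snapshot("scene");a=imaging.snapshot("top")
cv2.imwrite("pics/v4.png",np.hstack([a["pixels"][100:400,140:520],b["pixels"][90:390,200:560]])[...,::-1])
E
```

```text
(no output)
```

View pics/v4.png

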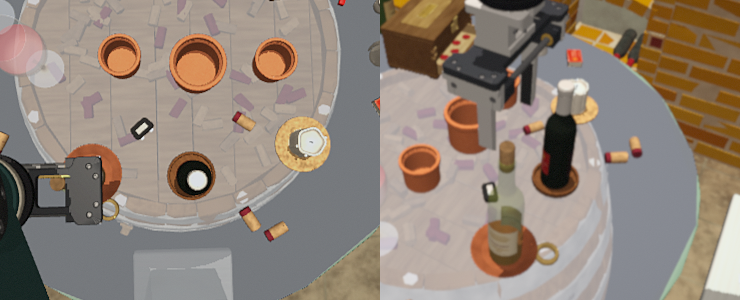

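The red stands upright in the coaster (left 190,178) and the gripper is over the cork (right 507,155). I descend and grip the white.

Call:
carry_out(motion="0 0 0.1 0 0 0 1;0 0 0.12 0 0 0 1;0 0 0.12 0 0 0 1;0 0 0.12 0 0 0 1;0 0 0.08 0 0 0 1;0 0 0 0 0 0 1;0 0 0 0 0 0 0;0 0 0 0 0 0 0;0 0 0 0 0 0 0;0 0 0 0 0 0 0;0 0 0 0 0 0 0;0 0 0 0 0 0 0")

```text
time: 19.05
tool_pos: [0.4747, 0.1878, 0.2044]
ee_rot: [3.141, 0.0, 0.001]
wrist_force: [-0.4, -0.0, 0.4]
width: 0.0371
finger_force: 0.0
```

Call:
carry_out(motion="0 0 0 0 0 0 0;0 0 0 0 0 0 0;0 0 0 0 0 0 0;0 0 0 0 0 0 0;0 0 0 0 0 0 0")

```text
time: 19.68
tool_pos: [0.4747, 0.1877, 0.2044]
ee_rot: [3.141, 0.0, 0.0]
wrist_force: [-0.1, -0.9, -0.2]
width: 0.0263
finger_force: 30.0
```

Call:
carry_out(motion="0 0 -0.05 0 0 0 0;0 0 -0.1 0 0 0 0;0 0 -0.1 0 0 0 0;0 0 -0.1 0 0 0 0;0 0 -0.1 0 0 0 0;0 0 -0.1 0 0 0 0;0 0 -0.03 0 0 0 0;0 0 0 0 0 0 0")

```text
time: 20.68
tool_pos: [0.4747, 0.1879, 0.3201]
ee_rot: [3.142, 0.001, 0.001]
wrist_force: [0.7, 0.7, -4.7]
width: 0.0265
finger_force: 30.0
```

Call:
carry_out(motion="0.06 0.06 0 0 0 0 0;0.1 0.104 0 0 0 0 0;0.11 0.115 0 0 0 0 0;0.11 0.115 0 0 0 0 0;0.11 0.115 0 0 0 0 0;0.11 0.115 0 0 0 0 0;0.11 0.115 0 0 0 0 0;0.11 0.115 0 0 0 0 0;0.1 0.104 0 0 0 0 0;0.06 0.06 0 0 0 0 0;0.035 0.035 0 0 0 0 0;0 0 0 0 0 0 0")

```text
time: 22.18
tool_pos: [0.678, -0.0236, 0.3189]
ee_rot: [-3.142, 0.002, -0.001]
wrist_force: [1.1, -0.9, -4.9]
width: 0.0262
finger_force: 30.0
```

Call:
carry_out(motion="0 0 0 0 0 0 0;0 0 0 0 0 0 0")

```text
time: 22.42
tool_pos: [0.6775, -0.022, 0.321]
ee_rot: [3.142, -0.001, 0.001]
wrist_force: [0.3, -0.0, -4.7]
width: 0.0265
finger_force: 30.0
```

```bash
python3 - <<'E'
from h import *
b=imaging.snapshot("scene")
cv2.imwrite("pics/v5.png",cv2.resize(b["pixels"][40:300,200:500,::-1],None,fx=2,fy=2))
E
```

```text
(no output)
```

View pics/v5.png

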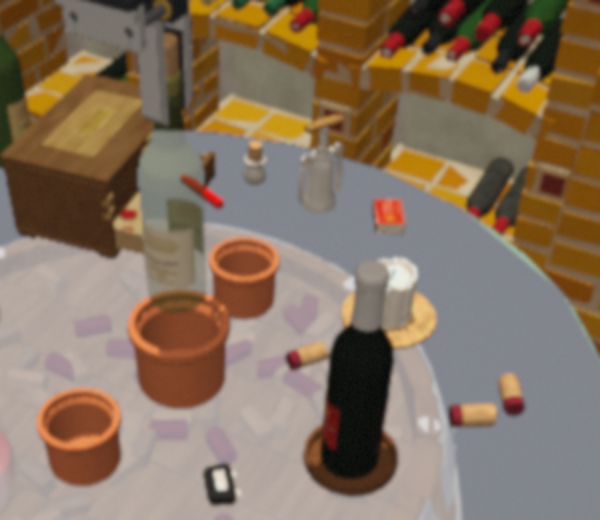

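The white hangs upright over the cooler mouth, at about (178,300) in the crop. I lower it.

Call:
carry_out(motion="0 0 0.04 0 0 0 0;0 0 0.07 0 0 0 0;0 0 0.08 0 0 0 0;0 0 0.08 0 0 0 0;0 0 0.08 0 0 0 0;0 0 0.08 0 0 0 0;0 0 0.06 0 0 0 0;0 0 0.03 0 0 0 0;0 0 0.02 0 0 0 0;0 0 0 0 0 0 0;0 0 0 0 0 0 0")

```text
time: 23.85
tool_pos: [0.6781, -0.0227, 0.2133]
ee_rot: [3.141, -0.001, 0.001]
wrist_force: [0.0, -0.6, -4.9]
width: 0.0265
finger_force: 30.0
```

Call:
carry_out(motion="0 0 0.008 0 0 0 0;0 0 0.005 0 0 0 0;0 0 0 0 0 0 0;0 0 0 0 0 0 0")

```text
time: 24.35
tool_pos: [0.6778, -0.0227, 0.2099]
ee_rot: [3.141, -0.0, 0.001]
wrist_force: [0.7, 0.7, -5.2]
width: 0.0267
finger_force: 30.0
```

Call:
carry_out(motion="0 0 0.005 0 0 0 0;0 0 0.004 0 0 0 0;0 0 0 0 0 0 0;0 0 0 0 0 0 0")

```text
time: 24.85
tool_pos: [0.6778, -0.0227, 0.2084]
ee_rot: [3.141, -0.0, 0.0]
wrist_force: [-0.7, -0.5, -4.0]
width: 0.0267
finger_force: 30.0
```

Call:
carry_out(motion="0 0 0.005 0 0 0 0;0 0 0 0 0 0 0")

```text
time: 25.1
tool_pos: [0.678, -0.0227, 0.2083]
ee_rot: [3.141, -0.002, 0.0]
wrist_force: [-1.3, -0.1, 0.0]
width: 0.0261
finger_force: 30.0
```

Call:
carry_out(motion="0 0 0 0 0 0 1;0 0 0 0 0 0 1;0 0 0 0 0 0 1;0 0 0 0 0 0 1;0 0 -0.1 0 0 0 1;0 0 -0.15 0 0 0 1;0 0 -0.15 0 0 0 1;0 0 -0.15 0 0 0 1;0 0 0 0 0 0 1")

```text
time: 26.22
tool_pos: [0.6787, -0.0227, 0.3206]
ee_rot: [3.141, -0.007, 0.001]
wrist_force: [-0.6, 0.2, -0.2]
width: 0.0939
finger_force: 0.0
```

Call:
carry_out(motion="-0.095 0.13 0 0 0 0 1;-0.095 0.13 0 0 0 0 1;-0.095 0.13 0 0 0 0 1;-0.095 0.13 0 0 0 0 1;-0.095 0.13 0 0 0 0 1;-0.095 0.13 0 0 0 0 1;-0.095 0.13 0 0 0 0 1;-0.09 0.128 0 0 0 0 1;0 0 0.1 0 0 0 1;0 0 0.2 0 0 0 1;0 0 0 0 0 0 1;0 0 0 0 0 0 1")

```text
time: 27.72
tool_pos: [0.527, -0.2303, 0.2574]
ee_rot: [3.141, -0.0, 0.001]
wrist_force: [0.5, 0.4, 0.2]
width: 0.0936
finger_force: 0.0
```

```bash
python3 - <<'E'
from h import *
b=imaging.snapshot("scene");a=imaging.snapshot("top")
cv2.imwrite("pics/v6.png",np.hstack([a["pixels"][100:400,140:520],b["pixels"][90:390,200:560]])[...,::-1])
E
```

```text
(no output)
```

View pics/v6.png

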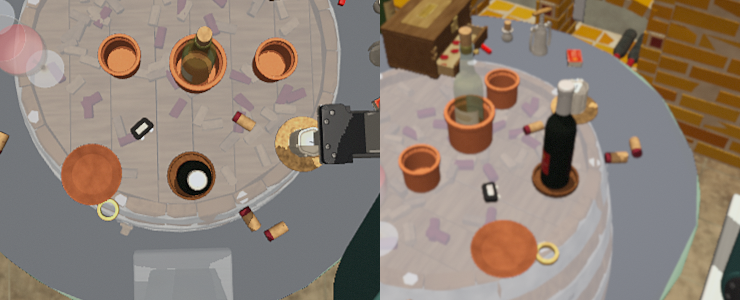

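The white is in the cooler, the red in the coaster, the saucer is clear and the candle is under the gripper. I grip the candle.

Call:
carry_out(motion="0 0 0.15 0 0 0 1;0 0 0.2 0 0 0 1;0 0 0.2 0 0 0 1;0 0 0.2 0 0 0 1;0 0 0.2 0 0 0 1;0 0 0.17 0 0 0 1;0 0 0 0 0 0 1;0 0 0 0 0 0 0;0 0 0 0 0 0 0;0 0 0 0 0 0 0;0 0 0 0 0 0 0;0 0 0 0 0 0 0")

```text
time: 29.32
tool_pos: [0.5273, -0.2305, 0.0339]
ee_rot: [3.141, -0.001, 0.001]
wrist_force: [-0.3, -0.2, 2.7]
width: 0.0566
finger_force: 30.0
```

Call:
carry_out(motion="0 0 0 0 0 0 0;0 0 0 0 0 0 0;0 0 -0.1 0 0 0 0;0 0 -0.2 0 0 0 0;0 0 -0.2 0 0 0 0;0 0 -0.2 0 0 0 0;0 0 -0.2 0 0 0 0;0 0 -0.2 0 0 0 0;0 0 -0.2 0 0 0 0;0 0 -0.1 0 0 0 0;0 0 0 0 0 0 0;0 0 0 0 0 0 0")

```text
time: 30.82
tool_pos: [0.5265, -0.2302, 0.3108]
ee_rot: [-3.14, 0.003, 0.0]
wrist_force: [-0.7, 1.2, -0.5]
width: 0.0568
finger_force: 30.0
```

Call:
carry_out(motion="-0.02 -0.13 0 0 0 0 0;-0.022 -0.195 0 0 0 0 0;-0.023 -0.195 0 0 0 0 0;-0.023 -0.195 0 0 0 0 0;-0.023 -0.195 0 0 0 0 0;-0.023 -0.195 0 0 0 0 0;-0.023 -0.195 0 0 0 0 0;-0.023 -0.195 0 0 0 0 0;-0.023 -0.195 0 0 0 0 0;-0.02 -0.195 0 0 0 0 0;-0.02 -0.195 0 0 0 0 0;0 0 0 0 0 0 0")

```text
time: 32.33
tool_pos: [0.4761, 0.1885, 0.3117]
ee_rot: [-3.141, 0.003, 0.006]
wrist_force: [0.0, -0.1, -1.7]
width: 0.0565
finger_force: 30.0
```

Call:
carry_out(motion="0 0 0.1 0 0 0 0;0 0 0.2 0 0 0 0;0 0 0.2 0 0 0 0;0 0 0.2 0 0 0 0;0 0 0.2 0 0 0 0;0 0 0.2 0 0 0 0;0 0 0.15 0 0 0 0;0 0 0.08 0 0 0 0;0 0 0 0 0 0 0;0 0 0 0 0 0 0")

```text
time: 33.58
tool_pos: [0.4791, 0.1858, 0.0486]
ee_rot: [-3.141, -0.003, 0.0]
wrist_force: [0.3, 0.4, -1.2]
width: 0.0567
finger_force: 30.0
```

Call:
carry_out(motion="0 0 0.04 0 0 0 0;0 0 0.02 0 0 0 0;0 0 0.015 0 0 0 0;0 0 0 0 0 0 0;0 0 0 0 0 0 0")

```text
time: 34.2
tool_pos: [0.4781, 0.1856, 0.032]
ee_rot: [3.142, 0.0, 0.0]
wrist_force: [0.7, -0.0, -0.3]
width: 0.0567
finger_force: 30.0
```

Call:
carry_out(motion="0 0 0.005 0 0 0 0;0 0 0.004 0 0 0 0;0 0 0 0 0 0 0")

```text
time: 34.58
tool_pos: [0.4781, 0.1857, 0.0319]
ee_rot: [3.141, -0.0, 0.001]
wrist_force: [-3.6, -0.6, 8.4]
width: 0.0566
finger_force: 30.0
```

Contact. I release, rise and back away toward the robot to get a clear view.

Call:
carry_out(motion="0 0 0 0 0 0 1;0 0 0 0 0 0 1;0 0 0 0 0 0 1;0 0 -0.1 0 0 0 1;0 0 -0.2 0 0 0 1;0 0 -0.2 0 0 0 1;0 0 -0.2 0 0 0 1;0 0 -0.2 0 0 0 1;0 0 -0.2 0 0 0 1;-0.2 0 0 0 0 0 1;-0.2 0 0 0 0 0 1;-0.1 0 0 0 0 0 1")

```text
time: 36.08
tool_pos: [0.3767, 0.1856, 0.2504]
ee_rot: [-3.141, -0.001, 0.001]
wrist_force: [-0.4, -0.2, 1.2]
width: 0.0941
finger_force: 0.0
```

Call:
carry_out(motion="-0.1 -0.15 0 0 0 0 1;-0.1 -0.15 0 0 0 0 1;0 0 0 0 0 0 1;0 0 0 0 0 0 1;0 0 0 0 0 0 1;0 0 0 0 0 0 1")

```text
time: 36.83
tool_pos: [0.3386, 0.245, 0.2501]
ee_rot: [3.141, 0.0, -0.001]
wrist_force: [-0.3, -0.3, -0.3]
width: 0.0942
finger_force: 0.0
```

```bash
python3 - <<'E'
from h import *
b=imaging.snapshot("scene");a=imaging.snapshot("top")
cv2.imwrite("pics/v7.png",np.hstack([a["pixels"][100:400,140:520],b["pixels"][90:390,200:560]])[...,::-1])
for n,X in dict(redtop=(.470,-.008,.246),whitetop=(.678,-.023,.276),candletop=(.478,.1855,.07)).items(): print(n,np.array(proj(a,X))-(140,100),np.array(proj(b,X))-(200,90)+(380,0))
E
```

```text
redtop [197.29063307 181.0163746 ] [567.23967121  85.02169221]
whitetop [204.66334734  33.05546537] [464.92712398  30.00964855]
candletop [ 85.77899378 174.95748451] [504.38857426 229.37602416]
```

View pics/v7.png

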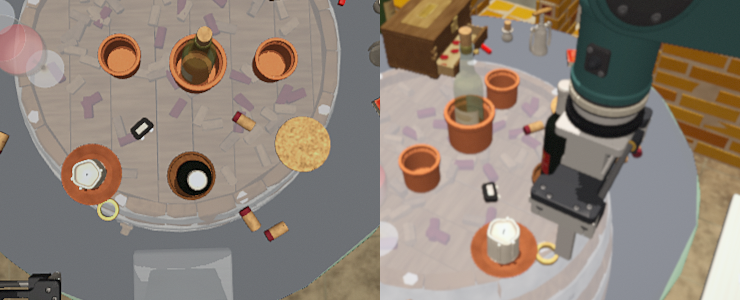

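The red top (197,180), cork (204,33) and candle (88,174) all sit within 2 or 3 pixels of where correct placing would put them. The glass has not moved and the arm is clear.

```bash
python3 -c "
from bench import robot
print(robot.close_job())"
```

```text
the job is handed in; nothing more can be done
None
```

The job is handed in: in the last pictures the red stands in the coaster, the white in the cooler and the candle in the middle of the saucer, with the poured glass unmoved; the hand-in call returned no verdict.

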